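Click the sonicator's range dial round to blue, then start

ROBOT

A 6-joint arm with a two-finger parallel gripper is mounted at the origin on the work surface. World frame = base frame: x ahead of the robot, y to its left, z up, the work surface at z = 0. Lengths are in m, angles in rad, forces in N, time in s.
With the tool pointing down it reaches from about 0.35 to 0.875 m from the base axis. Payload 15.5 kg.
Tool frame: the origin (TCP) lies at the centre of the arm's flange, where the gripper is bolted on; the fingertips stand 173 mm ahead of it and the grasp point (between the pads) lies 155 mm ahead of it; z points along the fingers, y is the line along which they close (so a half turn about z gives the same grasp; the last joint's range is limited). The gripper opens to 85 mm and grips with 20 to 120 N. Pads are 22 mm wide; open, the fingers measure 114 mm over their backs; the gripper's body (76 mm by 85 mm) begins 54 mm behind the grasp point. The pads swing forward as they close: fully open they stand 13 mm farther back than shut.
Start: joints at [1.179, 0.494, 1.345, -0, 1.302, -0.096], TCP at [0.182, 0.598, 0.405] pointing down, gripper open.
Joint ranges: [-2.91, 2.91], [-0.82, 2.16], [0.22, 2.67], [-1.22, 4.37], [0.12, 2.79], [-3.08, 3.08]. Speed limits (rad/s): [1.89, 1.89, 2.57, 3.01, 3.01, 3.01].

INTERFACE

Orientations are given as a unit quaternion [w, x, y, z].
In Python, from workcell import arm, viewer, models gives the robot as it stands.
- The arm moves only by the tool step_arm, never from a script. Its argument "motion" is a list of rows, each a list of 3 entries, a list of its own where there are three numbers: the opening, from 0 (shut) to 1 (fully open), then the shift along the tool's x, y, z in m, then the turn about the tool's z in rad. A call has 1 to 5 rows; each row shifts and turns the commanded pose from where the row before left it, along the tool's axes as they then stand; what a row does not reach is not made up. A row lasts 1/10 s, in which the tool goes at most 50 mm and 8.59 degrees, less where a joint would pass 70% of its speed; a pose out of reach is approached as far as the arm can. A call is refused whole if a number of a shift passes 0.05 or a number of a turn 0.15, either way. A call with a gripper value outside its range is refused whole. The fingers move at their own pace and stop on an object; the grip force is fixed at half the most. Time passes only in rows, so rows that do not move let the fingers close. It gives the time, the measured TCP pose, the force, the opening and the grip force at its end, in the units of the state.
- arm.get_state(): the state, without advancing time (a new reading comes with each control period).
- viewer.grab_frame(name): name is "side" or "top" or "wrist"; returns a dict with "image" (400x640x3 uint8, blue, green, red), "fx", "fy", "cx", "cy" (pixels), "k1" (the pictures are not rectified: a ray, as slopes to the right and down, at radius r is drawn at 1 + k1 r^2 times it, then the intrinsics apply), "origin" and "rotation" of the camera in the world. Camera axes: x right, y down, z forward; pixel columns grow to the right and rows downward; lengths in m; the calibration is good to about 2 mm. A picture is of the moment at which its call begins. There is no depth.
- arm.finish_job(): hands the job in; it is judged then, once.
Trained networks look in a picture, given as the dict that the camera call returned (one of the last four; its "shot" number tells which), for a name from the list of things; names that differ only in an ending like _2 or _b are one class to them, and where a whole thing is asked for, a point or a joint stands for the part that bears it (a point fixed in the world has none). Each returns a list of dicts, best first, with "p" (0 to 1); they miss things now and then, are a little off and sometimes report something else, mostly with a low value. They report only what shows in the picture. A call takes as long as a camera call.
- models.boxes_of(picture, target): "xy" ([column, row] in pixels, amid what is visible of it).
- models.spot_point(picture, target): "xy" ([column, row] in pixels: a listed point, or the origin of a listed thing).
The state is a dict: "t": time; "joint_positions": joint angles; "qvel": joint speeds; "joint_torque": joint torques, N m; "tool_pos": TCP position; "ee_rot": TCP orientation; "wrist_force": force on the tool from outside, world axes, zero at the start; "wrist_torque": the same for the moment, N m; "finger_gap": finger opening in m; "grip_force": force on a finger pad.
Only numpy, scipy, OpenCV 4.12 (cv2) and the standard library are available. Lean on these libraries where they do the work, as an engineer would, in place of code of your own. Each camera call takes 0.05 s, during which the arm holds its last target. There are 200 camera calls.

TASK

With closed fingertips, gently push the orange tab of the sonicator console's range dial sideways until it points at the blue mark and rests there in its click stop. Then press the green start button fully down and let it come back up. Do not pinch the tab, and leave the beaker, the amber bottle and the vial where they stand.

Things in the scene. Friction and masses are not known exactly. Their poses are not given: they have to be found in the camera images.
- console: Low white control console with a dark top panel, 260 (x) x 340 (y) x 70 mm high, screwed to the bench. Origin: centre of its underside; its own -x side faces the robot, the panel is level at 70 mm above the bench.
- range_dial: White dial, 74 mm across, with an orange tab on it, turning about its vertical axis. Origin on the axis, 71 mm above the bench; the tab lies along its own -x. Turned by 0 relative to the console the tab points to the console's -x, by + (anticlockwise from above) more to its -y. Click stops at -80, -40, 0 (off, white ring on the panel: the start), 40 and 80 degrees; hard ends at +-86.
- dial_axis (a point): Centre of the dial's top face, on its axis, 85 mm above the bench. The dial's top lies 15 mm over the panel. The axis is 20 mm from the console's middle towards the console's +x.
- tab_top (a point): Middle of the top edge of the orange tab, an upright radial fin 12 mm thick, from 30 to 95 mm from the dial axis and from 4 to 40 mm above the panel, black line on top. This point is 72 mm from the axis, 110 mm above the bench. Pushed sideways here, leaving a stop takes up to about 5 N; past half-way the dial snaps ahead into the next stop by itself and stays.
- pointer (a point): Point the tab points at: on the tab's centre line, 108 mm from the dial axis (13 mm beyond the tab's outer end), level with the panel. It meets the centre of a mark when the dial is in that mark's stop.
- mark_blue: Flat blue round mark, 22 mm across, 2 mm thick, on the panel 108 mm from the dial axis, at one of the four click stops other than off (which one varies). Origin: its centre.
- mark_yellow: The same in yellow, at another of the four stops.
- mark_white: The same in solid white, at another of the four stops.
- mark_red: The same in red, at another of the four stops.
- start_button (a joint): How far the start button is pressed, m: 0 up, 0.006 fully down. Springs back; about 5 N to press fully.
- start_button_top (a point): Centre of the top of the green round start button, 32 mm across, on the panel 90 mm towards the console's +x and 120 mm towards its -y from its middle. Press straight down.
- beaker: Empty glass beaker, 68 mm across, 85 mm high, standing on the bench to the console's +y side. Origin: centre of its underside. To be left alone.
- amber_bottle: Amber glass bottle, 48 mm across, 100 mm high, on the bench to the console's -y side. Origin: centre of its underside. To be left alone.
- vial: Small glass vial with grey cap, 24 mm across, 42 mm high, standing on the console's panel in its +x, +y corner. Origin: centre of its underside. To be left alone.

How it is judged:
By the outcome, as a careful person would: the job done as asked, in the order asked, and still so for the second after the job is handed in, with the robot touching nothing.
It also fails if it takes over 64 s, if anything falls off the work surface, if the arm or the gripper's body presses on something with over 40 N, if the wrist force passes 120 N, or if a joint passes its speed limit or range.

## Working session

There is one attempt and no reset: what is moved stays moved. The work goes in short steps, Python scripts to look and compute and a tool call to move; the robot and the scene stay as the last step left them, time stands still between calls to the robot, and variables do not carry over. Pictures are saved under pics/ and viewed, at most 10 in all, crops included, and the job is handed in when it is done.

Besides the shell and the picture viewer there is one more tool, called by a JSON object that holds its "fn" and its "kwargs". step_arm: Moves the arm, as the interface text tells. Its arguments: {"type":"object","properties":{"motion":{"type":"array","items":{"type":"array"}}},"required":["motion"]}

```bash
mkdir -p pics; cat > h.py <<'E'
import numpy as np, cv2
from workcell import arm, viewer, models
def ray(f,xy):
    d=np.array([(xy[0]-f["cx"])/f["fx"],(xy[1]-f["cy"])/f["fy"]]); u=d.copy()
    for _ in range(20): u=d/(1+f["k1"]*(u@u))
    v=np.array(f["rotation"])@np.array([u[0],u[1],1.]); return np.array(f["origin"]),v/np.linalg.norm(v)
def atz(f,xy,z):
    o,v=ray(f,xy); return o+v*(z-o[2])/v[2]
def tri(rs):
    A=0;b=0
    for o,v in rs:
        P=np.eye(3)-np.outer(v,v); A=A+P; b=b+P@o
    return np.linalg.solve(A,b)
E
python3 - <<'E'
from h import *
np.set_printoptions(precision=3,suppress=True)
Z=dict(console=0,dial_axis=.085,tab_top=.11,pointer=.07,mark_blue=.071,mark_yellow=.071,mark_white=.071,mark_red=.071,start_button_top=None,range_dial=.071,beaker=0,amber_bottle=0,vial=.07)
fs={c:viewer.grab_frame(c) for c in("top","side")}
for c,f in fs.items(): cv2.imwrite(f"pics/{c}0.png",f["image"]); print(c,np.array(f["origin"]))
for n,z in Z.items():
    rs=[]
    for c,f in fs.items():
        r=models.spot_point(f,n)
        if r: rs.append(ray(f,r[0]["xy"])); print(n,c,np.round(r[0]["xy"]),round(r[0]["p"],2),atz(f,r[0]["xy"],.08 if z is None else z))
    if len(rs)==2: print("   tri",tri(rs))
s=arm.get_state(); print(s["t"],s["tool_pos"],s["ee_rot"])
E
```

```text
top [0.411 0.028 1.178]
side [ 0.251 -0.476  0.591]Traceback (most recent call last):
  File "<stdin>", line 10, in <module>
  File "h.py", line 6, in ray
    v=np.array(f["rotation"])@np.array([u[0],u[1],1.]); return np.array(f["origin"]),v/np.linalg.norm(v)
      ~~~~~~~~~~~~~~~~~~~~~~~^~~~~~~~~~~~~~~~~~~~~~~~~
ValueError: matmul: Input operand 1 has a mismatch in its core dimension 0, with gufunc signature (n?,k),(k,m?)->(n?,m?) (size 3 is different from 4)
```

```bash
sed -i 's/np.array(f\["rotation"\])@/R.from_quat(np.roll(f["rotation"],-1)).as_matrix()@/; 1a from scipy.spatial.transform import Rotation as R' h.py
cat > m.py <<'E'
from h import *
np.set_printoptions(precision=3,suppress=True)
Z=dict(console=0,dial_axis=.085,tab_top=.11,pointer=.07,mark_blue=.071,mark_yellow=.071,mark_white=.071,mark_red=.071,start_button_top=None,range_dial=.071,beaker=0,amber_bottle=0,vial=.07)
fs={c:viewer.grab_frame(c) for c in("top","side")}
for c,f in fs.items(): cv2.imwrite(f"pics/{c}0.png",f["image"]); print(c,np.array(f["origin"]))
for n,z in Z.items():
    rs=[]
    for c,f in fs.items():
        r=models.spot_point(f,n)
        if r: rs.append(ray(f,r[0]["xy"])); print(n,c,np.round(r[0]["xy"]),round(r[0]["p"],2),atz(f,r[0]["xy"],.08 if z is None else z))
    if len(rs)==2: print("   tri",tri(rs))
s=arm.get_state(); print(s["t"],s["tool_pos"],s["ee_rot"])
E
python3 m.py
```

```text
top [0.411 0.028 1.178]
side [ 0.251 -0.476  0.591]
console top [373. 216.] 0.74 [ 0.509 -0.093  0.   ]
console side [333. 286.] 0.84 [ 0.513 -0.09   0.   ]
   tri [ 0.51  -0.093  0.005]
dial_axis top [378. 208.] 0.98 [ 0.523 -0.096  0.085]
dial_axis side [345. 255.] 0.92 [ 0.531 -0.095  0.085]
   tri [ 0.526 -0.097  0.089]
tab_top top [371. 234.] 0.88 [ 0.461 -0.076  0.11 ]
tab_top side [310. 302.] 0.64 [ 0.416 -0.173  0.11 ]
   tri [ 0.465 -0.088 -0.025]
pointer top [369. 250.] 0.75 [ 0.425 -0.075  0.07 ]
pointer side [292. 272.] 0.87 [ 0.431 -0.075  0.07 ]
   tri [ 0.428 -0.076  0.071]
mark_blue top [342. 232.] 0.6 [ 0.467 -0.012  0.071]
mark_blue side [293. 269.] 0.72 [ 0.435 -0.07   0.071]
   tri [ 0.466 -0.013 -0.005]
mark_yellow top [422. 226.] 0.51 [ 0.48  -0.2    0.071]
mark_yellow side [356. 310.] 0.4 [ 0.49  -0.197  0.071]
   tri [ 0.483 -0.2    0.079]
mark_white top [380. 206.] 0.23 [ 0.529 -0.101  0.071]
mark_white side [323. 230.] 0.63 [ 0.535 -0.002  0.071]
   tri [ 0.505 -0.084  0.157]
mark_red top [400. 252.] 0.44 [ 0.421 -0.146  0.071]
mark_red side [312. 300.] 0.57 [ 0.434 -0.146  0.071]
   tri [ 0.426 -0.147  0.076]
start_button_top top [436. 187.] 0.59 [ 0.571 -0.234  0.08 ]
start_button_top side [409. 297.] 0.78 [ 0.58  -0.222  0.08 ]
   tri [ 0.569 -0.23   0.096]
range_dial top [381. 205.] 0.78 [ 0.529 -0.104  0.071]
range_dial side [347. 261.] 0.66 [ 0.534 -0.099  0.071]
   tri [ 0.53  -0.103  0.077]
beaker top [272. 208.] 0.87 [0.532 0.161 0.   ]
beaker side [292. 206.] 0.9 [0.544 0.172 0.   ]
   tri [0.534 0.158 0.014]
amber_bottle top [471. 262.] 0.79 [ 0.394 -0.331  0.   ]
amber_bottle side [354. 310.] 0.5 [ 0.52  -0.158  0.   ]
   tri [ 0.408 -0.271  0.219]
vial top [348. 169.] 0.67 [ 0.618 -0.027  0.07 ]
vial side [367. 223.] 0.58 [ 0.63  -0.026  0.07 ]
   tri [ 0.621 -0.029  0.075]
1.55 [0.182 0.598 0.405] [-0.     0.147  0.989  0.   ]
```

View pics/top0.png

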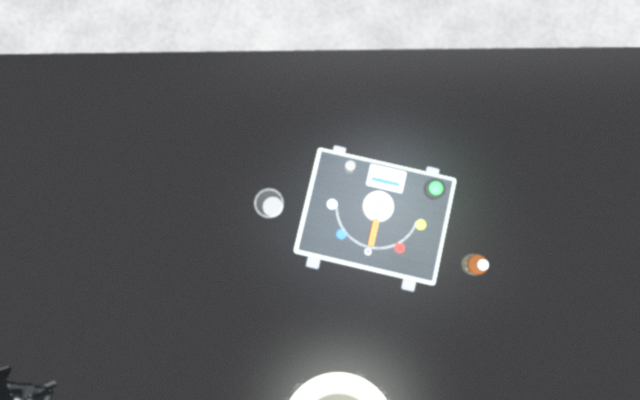

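View pics/side0.png

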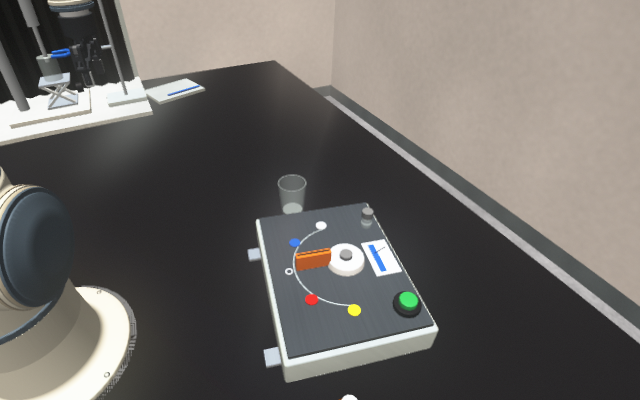

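The top picture shows the console turned about −13°. The tab at (374,233) points at the white ring (368,251). Blue is at (342,234), next to the ring on the console's +y side, so it sits at the −40° stop. Red is at (400,248), yellow at (421,225), white at (332,204) and the green button at (436,188). The side picture agrees: blue (295,243), button (408,300). The network's side-view blue was the off ring, so I'm dropping it. Next I fit the console pose.

```bash
cat > fit.py <<'E'
from h import *
from scipy.optimize import least_squares
np.set_printoptions(precision=3,suppress=True)
def mk(a,r=108,z=.072): a=np.radians(a); return [.02-r/1e3*np.cos(a),-r/1e3*np.sin(a),z]
P=dict(off=mk(0,z=.07),blue=mk(-40),white=mk(-80),red=mk(40),yellow=mk(80),axis=[.02,0,.085],button=[.09,-.12,.082])
ob=dict(top=dict(off=(368.5,251),blue=(342,234),white=(332,204),red=(400,248),yellow=(421,225),axis=(378,207),button=(436,188)),
 side=dict(off=(289.5,271),blue=(294.5,243),white=(321,226),red=(312,300),yellow=(354.5,310),axis=(345.5,256),button=(408.5,300)))
fs={c:viewer.grab_frame(c) for c in ob}
def w(p,q): c,s=np.cos(q[2]),np.sin(q[2]); return np.array([q[0]+c*p[0]-s*p[1],q[1]+s*p[0]+c*p[1],p[2]])
def err(q,cs): return np.concatenate([(atz(fs[c],xy,P[n][2])-w(P[n],q))[:2] for c in cs for n,xy in ob[c].items()])
for cs in (["top"],["side"],["top","side"]):
    r=least_squares(err,[.51,-.09,-.22],args=(cs,)); print(cs,r.x,"res mm",np.abs(r.fun*1e3).max().round(1))
q=r.x
for n,p in P.items(): print(n,w(p,q))
s=arm.get_state(); T=s["tool_pos"]; M=R.from_quat(np.roll(s["ee_rot"],-1)).as_matrix(); print(s["t"],T); print("tool axes cols\n",M)
print("start of push", w(mk(18,80),q))
for a in (0,-20,-28,-40): print(a,"contact",w(mk(a,78,.09),q))
E
python3 fit.py
```

```text
['top'] [ 0.507 -0.093 -0.236] res mm 2.2
['side'] [ 0.511 -0.093 -0.223] res mm 2.8
['top', 'side'] [ 0.509 -0.093 -0.229] res mm 5.1
off [ 0.424 -0.073  0.07 ]
blue [ 0.464 -0.011  0.072]
white [0.535 0.01  0.072]
red [ 0.432 -0.146  0.072]
yellow [ 0.486 -0.197  0.072]
axis [ 0.529 -0.097  0.085]
button [ 0.57  -0.23   0.082]
1.65 [0.182 0.598 0.405]
tool axes cols
 [[-0.957  0.291 -0.   ]
 [ 0.291  0.957 -0.   ]
 [-0.    -0.    -1.   ]]
start of push [ 0.449 -0.104  0.072]
0 contact [ 0.453 -0.08   0.09 ]
-20 contact [ 0.463 -0.055  0.09 ]
-28 contact [ 0.47  -0.046  0.09 ]
-40 contact [ 0.482 -0.035  0.09 ]
```

{"fn": "step_arm", "kwargs": {"motion": [[0, [-0.023, -0.03, 0], 0], [0, [-0.023, -0.03, 0], 0], [0, [-0.023, -0.03, 0], 0], [0, [-0.023, -0.03, 0], 0], [0, [-0.023, -0.03, 0], 0]]}}

```text
t: 2.15
tool_pos: [0.2487, 0.4195, 0.4048]
ee_rot: [0.0, 0.147, 0.989, 0.0]
wrist_force: [1.0, -0.3, -0.6]
finger_gap: 0.0121
grip_force: 0.0
```

{"fn": "step_arm", "kwargs": {"motion": [[0, [-0.023, -0.03, 0], 0], [0, [-0.023, -0.03, 0], 0], [0, [-0.023, -0.03, 0], 0], [0, [-0.023, -0.03, 0], 0], [0, [-0.023, -0.03, 0], 0]]}}

```text
t: 2.65
tool_pos: [0.315, 0.2425, 0.4049]
ee_rot: [0.0, 0.147, 0.989, 0.0]
wrist_force: [1.0, -0.0, 0.3]
finger_gap: 0.0003
grip_force: 0.0
```

{"fn": "step_arm", "kwargs": {"motion": [[0, [-0.023, -0.03, 0], 0], [0, [-0.023, -0.03, 0], 0], [0, [-0.023, -0.03, 0], 0], [0, [-0.023, -0.03, 0], 0], [0, [-0.023, -0.03, 0], 0]]}}

```text
t: 3.15
tool_pos: [0.3813, 0.0653, 0.4049]
ee_rot: [0.0, 0.147, 0.989, 0.0]
wrist_force: [0.5, 0.3, -0.3]
finger_gap: -0.0004
grip_force: 0.0
```

{"fn": "step_arm", "kwargs": {"motion": [[0, [-0.023, -0.03, 0], 0], [0, [-0.023, -0.03, 0], 0], [0, [-0.023, -0.03, 0], 0], [0, [-0.023, -0.03, 0], 0], [0, [0, 0, 0], 0.08]]}}

```text
t: 3.65
tool_pos: [0.4356, -0.0782, 0.4049]
ee_rot: [0.001, 0.188, 0.982, -0.0]
wrist_force: [0.1, -0.1, -0.3]
finger_gap: -0.0003
grip_force: 0.0
```

{"fn": "step_arm", "kwargs": {"motion": [[0, [-0.024, -0.029, 0], 0], [0, [0, 0, 0.03], 0], [0, [0, 0, 0.03], 0], [0, [0, 0, 0.025], 0], [0, [0, 0, 0], 0]]}}

```text
t: 4.15
tool_pos: [0.445, -0.1104, 0.3175]
ee_rot: [-0.002, 0.187, 0.982, 0.0]
wrist_force: [-0.2, -0.7, 0.5]
finger_gap: 0.0004
grip_force: 0.0
```

```bash
python3 - <<'E'
from h import *
a=viewer.grab_frame("side");b=viewer.grab_frame("wrist")
im=np.hstack([a["image"][150:400,200:500],cv2.resize(b["image"],(400,250))]); cv2.imwrite("pics/hover.png",im)
for n in("tab_top","mark_blue","dial_axis"):
    print(n,[(np.round(r["xy"]),round(r["p"],2),atz(b,r["xy"],.11 if n=="tab_top" else .08).round(3)) for r in models.spot_point(b,n)[:2]])
E
```

```text
tab_top [(array([380., 238.]), 0.93, array([ 0.459, -0.081,  0.11 ]))]
mark_blue [(array([474., 185.]), 0.85, array([ 0.46 , -0.013,  0.08 ]))]
dial_axis [(array([386., 317.]), 0.72, array([ 0.533, -0.097,  0.08 ]))]
```

View pics/hover.png

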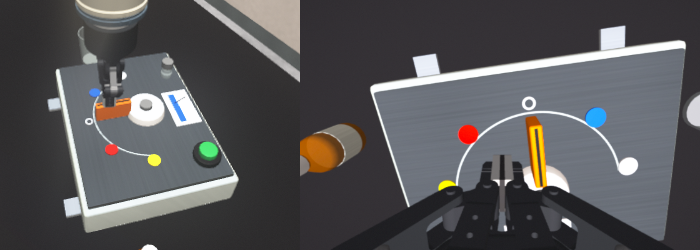

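Side view: the shut fingers hang beside the tab, on the red side. In the wrist half of the picture the tab is at about (538,150) and blue at (596,118), and the network's points there agree with the fit. Clearance is about 11 mm, so I go down beside the tab.

{"fn": "step_arm", "kwargs": {"motion": [[0, [0, -0.003, 0.02], 0], [0, [0, 0, 0.02], 0], [0, [0, 0, 0.012], 0], [0, [0, 0, 0], 0], [0, [0, 0, 0], 0]]}}

```text
t: 4.9
tool_pos: [0.445, -0.1134, 0.2686]
ee_rot: [0.001, 0.187, 0.982, -0.0]
wrist_force: [-0.1, 0.1, 0.4]
finger_gap: -0.0003
grip_force: 0.0
```

{"fn": "step_arm", "kwargs": {"motion": [[0, [0, 0.003, 0.005], 0], [0, [0, 0.004, 0], 0], [0, [0, 0.004, 0], 0], [0, [0, 0.004, 0], 0], [0, [0, 0, 0], 0]]}}

```text
t: 5.4
tool_pos: [0.4503, -0.0989, 0.2628]
ee_rot: [0.0, 0.186, 0.982, -0.0]
wrist_force: [-0.4, -0.1, 0.3]
finger_gap: -0.0002
grip_force: 0.0
```

{"fn": "step_arm", "kwargs": {"motion": [[0, [0, 0.003, 0], 0], [0, [0, 0.003, 0], 0], [0, [0, 0.003, 0], 0], [0, [0, 0.003, 0], 0], [0, [0, 0, 0], 0]]}}

```text
t: 5.9
tool_pos: [0.4545, -0.0879, 0.2626]
ee_rot: [-0.0, 0.187, 0.982, 0.0]
wrist_force: [-2.6, -1.7, -0.4]
finger_gap: 0.0002
grip_force: 1.3
```

{"fn": "step_arm", "kwargs": {"motion": [[0, [0, 0.003, 0], 0], [0, [0, 0.003, 0], 0], [0, [0, 0.003, 0], 0], [0, [0, 0, 0], 0], [0, [0, 0, 0], 0]]}}

```text
t: 6.4
tool_pos: [0.458, -0.0799, 0.2627]
ee_rot: [0.0, 0.187, 0.982, 0.0]
wrist_force: [-1.1, -0.1, -0.4]
finger_gap: -0.0
grip_force: 0.7
```

```bash
cat > tab.py <<'E'
from h import *
import sys
q=[.509,-.093,-.229]; ax=np.array([.530,-.097])
for c in("wrist","side","top"):
    f=viewer.grab_frame(c)
    for n,z in(("tab_top",.11),("pointer",.07)):
        r=models.spot_point(f,n)
        if r:
            p=atz(f,r[0]["xy"],z)[:2]-ax; a=np.degrees(np.arctan2(p[1],p[0])-q[2])%360-180
            print(c,n,round(r[0]["p"],2),"r",np.hypot(*p).round(3),"ang",round(a,1))
    if len(sys.argv)>1 and c==sys.argv[2]: cv2.imwrite(sys.argv[1],f["image"])
E
python3 tab.py
```

```text
wrist tab_top 0.68 r 0.073 ang -15.7
side tab_top 0.83 r 0.072 ang -22.9
side pointer 0.62 r 0.105 ang -18.5
top pointer 0.7 r 0.108 ang -74.9
```

{"fn": "step_arm", "kwargs": {"motion": [[0, [0, 0.003, 0], 0], [0, [0, 0.002, 0], 0], [0, [0, 0, 0], 0], [0, [0, 0, 0], 0]]}}

```text
t: 7.25
tool_pos: [0.4597, -0.075, 0.2627]
ee_rot: [0.0, 0.187, 0.982, 0.0]
wrist_force: [0.3, 0.1, -0.1]
finger_gap: -0.0001
grip_force: 0.0
```

```bash
python3 tab.py
```

```text
wrist pointer 0.57 r 0.05 ang -42.6
side tab_top 0.65 r 0.077 ang -40.2
side pointer 0.67 r 0.102 ang -79.7
```

It snapped ahead and the force is gone. I back off, rise and look.

{"fn": "step_arm", "kwargs": {"motion": [[0, [0, -0.01, 0], 0], [0, [0, 0, -0.03], 0], [0, [0, 0, -0.03], 0], [0, [0, 0, -0.03], 0], [0, [0, 0, -0.01], 0]]}}

```text
t: 8.2
tool_pos: [0.4562, -0.0852, 0.3652]
ee_rot: [0.002, 0.187, 0.982, -0.0]
wrist_force: [-0.6, -0.7, -0.5]
finger_gap: 0.0
grip_force: 0.0
```

```bash
python3 tab.py pics/snap.png wrist; python3 - <<'E'
from h import *
for c in("wrist","side","top"):
    f=viewer.grab_frame(c)
    for z in(.082,): print(c,[(np.round(r["xy"]),round(r["p"],2),atz(f,r["xy"],z).round(3)) for r in models.spot_point(f,"start_button_top")[:1]])
s=arm.get_state(); print(s["tool_pos"])
E
```

```text
wrist tab_top 0.9 r 0.073 ang -37.8
side tab_top 0.84 r 0.072 ang -41.5
side pointer 0.89 r 0.104 ang -40.3
wrist [(array([223., 374.]), 0.68, array([ 0.579, -0.235,  0.082]))]
side [(array([406., 299.]), 0.54, array([ 0.572, -0.224,  0.082]))]
top [(array([435., 185.]), 0.6, array([ 0.575, -0.229,  0.082]))]
[ 0.45601069 -0.08448059  0.36255152]
```

View pics/snap.png

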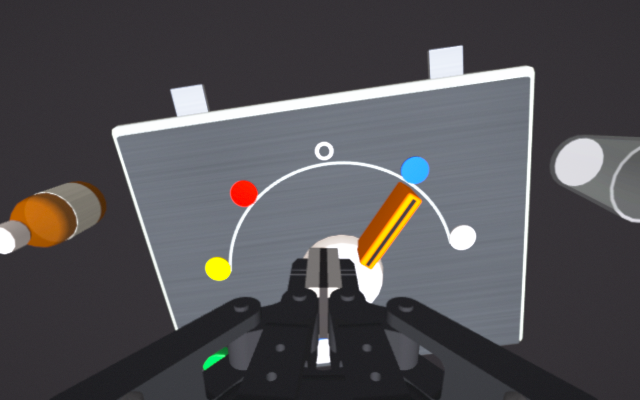

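The tab at (390,225) points at the blue mark (415,170), close to −40°, and it rests there. Next I move over the button at about (0.573, −0.230).

{"fn": "step_arm", "kwargs": {"motion": [[0, [-0.032, -0.018, 0], 0], [0, [-0.032, -0.018, 0], 0], [0, [-0.032, -0.018, 0], 0], [0, [-0.032, -0.018, 0], 0], [0, [-0.034, -0.02, 0], 0]]}}

```text
t: 9.45
tool_pos: [0.5737, -0.2306, 0.3626]
ee_rot: [-0.0, 0.187, 0.982, 0.0]
wrist_force: [1.0, 0.5, -0.0]
finger_gap: -0.0
grip_force: 0.0
```

{"fn": "step_arm", "kwargs": {"motion": [[0, [0, 0, 0.03], 0], [0, [0, 0, 0.03], 0], [0, [0, 0, 0.02], 0], [0, [0, 0, 0], 0], [0, [0, 0, 0], 0]]}}

```text
t: 9.95
tool_pos: [0.5731, -0.2296, 0.2831]
ee_rot: [-0.0, 0.187, 0.982, 0.0]
wrist_force: [0.4, 0.3, 0.8]
finger_gap: 0.0001
grip_force: 0.0
```

```bash
python3 - <<'E'
from h import *
f=viewer.grab_frame("side"); cv2.imwrite("pics/btn.png",cv2.resize(f["image"][200:360,300:500],None,fx=3,fy=3))
w=viewer.grab_frame("wrist")
for g in(f,w): print([(np.round(r["xy"]),round(r["p"],2),atz(g,r["xy"],.082).round(3)) for r in models.spot_point(g,"start_button_top")[:1]])
print(arm.get_state()["tool_pos"])
E
```

```text
[(array([407., 300.]), 0.57, array([ 0.571, -0.227,  0.082]))]
[(array([318., 238.]), 0.64, array([ 0.571, -0.233,  0.082]))]
[ 0.57324203 -0.22964386  0.28398913]
```

View pics/btn.png

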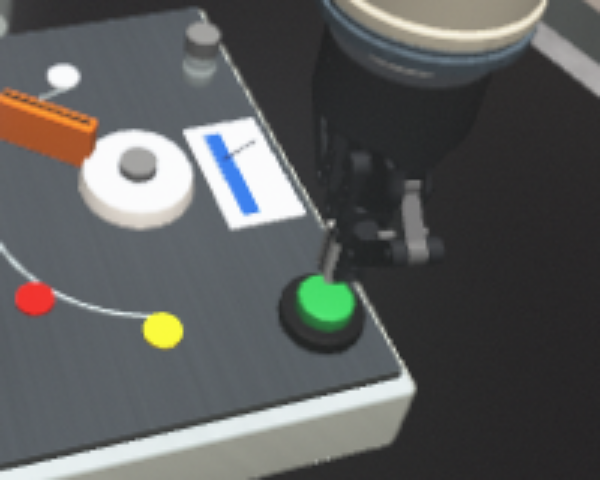

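The crop shows the shut fingertips at (333,270) above the green button (325,300), and the wrist-camera point agrees within 3 mm. I press in small steps and watch the force.

{"fn": "step_arm", "kwargs": {"motion": [[0, [0, 0, 0.006], 0], [0, [0, 0, 0.006], 0], [0, [0, 0, 0.004], 0], [0, [0, 0, 0], 0]]}}

```text
t: 10.55
tool_pos: [0.5727, -0.2295, 0.2659]
ee_rot: [-0.001, 0.187, 0.982, 0.0]
wrist_force: [-0.9, 0.2, 0.1]
finger_gap: 0.0002
grip_force: 0.0
```

{"fn": "step_arm", "kwargs": {"motion": [[0, [0, 0, 0.002], 0], [0, [0, 0, 0.002], 0], [0, [0, 0, 0], 0]]}}

```text
t: 10.85
tool_pos: [0.5729, -0.2296, 0.2626]
ee_rot: [0.0, 0.187, 0.982, 0.0]
wrist_force: [-0.8, 1.0, 2.5]
finger_gap: -0.0
grip_force: 1.5
```

{"fn": "step_arm", "kwargs": {"motion": [[0, [0, 0, 0.002], 0], [0, [0, 0, 0], 0], [0, [0, 0, 0], 0]]}}

```text
t: 11.15
tool_pos: [0.573, -0.2296, 0.2608]
ee_rot: [0.0, 0.187, 0.982, -0.0]
wrist_force: [-0.6, 0.4, 3.6]
finger_gap: -0.0002
grip_force: 2.0
```

{"fn": "step_arm", "kwargs": {"motion": [[0, [0, 0, 0.002], 0], [0, [0, 0, 0], 0], [0, [0, 0, 0], 0]]}}

```text
t: 11.45
tool_pos: [0.573, -0.2295, 0.2593]
ee_rot: [0.0, 0.187, 0.982, -0.0]
wrist_force: [-4.1, 1.6, 14.4]
finger_gap: -0.0
grip_force: 7.1
```

{"fn": "step_arm", "kwargs": {"motion": [[0, [0, 0, 0.001], 0], [0, [0, 0, 0], 0], [0, [0, 0, 0], 0]]}}

```text
t: 11.75
tool_pos: [0.5729, -0.2295, 0.259]
ee_rot: [0.0, 0.187, 0.982, -0.0]
wrist_force: [-6.4, 4.2, 26.8]
finger_gap: 0.0002
grip_force: 13.3
```

Force jumps from 3.6 to 27 N, so the button seems to be at its stop. I check that with a picture while it is still pressed.

```bash
python3 - <<'E'
from h import *
f=viewer.grab_frame("side"); cv2.imwrite("pics/press.png",cv2.resize(f["image"][260:340,360:460],None,fx=6,fy=6,interpolation=cv2.INTER_CUBIC))
s=arm.get_state(); print(s["tool_pos"],s["wrist_force"])
E
```

```text
[ 0.57295614 -0.22955719  0.25906065] [-6.80974064  2.86034298 25.98612004]
```

View pics/press.png

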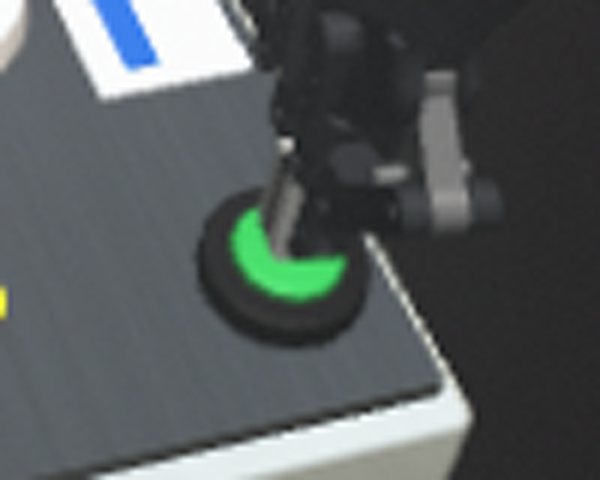

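The button is down about level with its bezel, but the fingertip sits towards the far side (tip at (285,250), green visible nearer the camera). It might be resting on the bezel, so I check the contact point from the wrist moment. I then release in small steps to measure the travel.

```bash
python3 - <<'E'
from h import *
F=[];M=[]
for _ in range(4):
    viewer.grab_frame("top"); s=arm.get_state(); F.append(s["wrist_force"]);M.append(s["wrist_torque"])
F=np.mean(F,0);M=np.mean(M,0); rz=-.173
print(F,M,"contact off mm",1e3*(rz*F[0]-M[1])/F[2],1e3*(M[0]+rz*F[1])/F[2])
E
```

```text
[-7.30640206  3.69289426 26.66721774] [0.61479808 1.27321096 0.00609531] contact off mm -0.3451206241280782 -0.9027050750983873
```

{"fn": "step_arm", "kwargs": {"motion": [[0, [0, 0, -0.002], 0], [0, [0, 0, 0], 0], [0, [0, 0, 0], 0]]}}

```text
t: 12.3
tool_pos: [0.573, -0.2296, 0.2598]
ee_rot: [0.0, 0.187, 0.982, -0.0]
wrist_force: [-0.7, 0.5, 4.7]
finger_gap: -0.0002
grip_force: 2.3
```

{"fn": "step_arm", "kwargs": {"motion": [[0, [0, 0, -0.001], 0], [0, [0, 0, 0], 0], [0, [0, 0, 0], 0]]}}

```text
t: 12.6
tool_pos: [0.573, -0.2296, 0.2606]
ee_rot: [0.0, 0.187, 0.982, -0.0]
wrist_force: [-0.2, -0.2, 4.8]
finger_gap: 0.0001
grip_force: 2.0
```

{"fn": "step_arm", "kwargs": {"motion": [[0, [0, 0, -0.001], 0], [0, [0, 0, 0], 0], [0, [0, 0, 0], 0]]}}

```text
t: 12.9
tool_pos: [0.573, -0.2296, 0.2617]
ee_rot: [0.0, 0.187, 0.982, -0.0]
wrist_force: [-0.1, -1.0, 3.5]
finger_gap: 0.0003
grip_force: 1.7
```

{"fn": "step_arm", "kwargs": {"motion": [[0, [0, 0, -0.001], 0], [0, [0, 0, 0], 0], [0, [0, 0, 0], 0]]}}

```text
t: 13.2
tool_pos: [0.573, -0.2296, 0.2627]
ee_rot: [0.0, 0.187, 0.982, 0.0]
wrist_force: [0.6, -1.2, 2.7]
finger_gap: -0.0004
grip_force: 1.5
```

{"fn": "step_arm", "kwargs": {"motion": [[0, [0, 0, -0.001], 0], [0, [0, 0, 0], 0], [0, [0, 0, 0], 0]]}}

```text
t: 13.5
tool_pos: [0.573, -0.2296, 0.2637]
ee_rot: [0.0, 0.187, 0.982, -0.0]
wrist_force: [0.6, 0.6, 2.6]
finger_gap: 0.0001
grip_force: 1.2
```

{"fn": "step_arm", "kwargs": {"motion": [[0, [0, 0, -0.001], 0], [0, [0, 0, 0], 0], [0, [0, 0, 0], 0]]}}

```text
t: 13.8
tool_pos: [0.5729, -0.2295, 0.2647]
ee_rot: [0.0, 0.187, 0.982, -0.0]
wrist_force: [0.9, -0.3, 1.7]
finger_gap: -0.0003
grip_force: 0.9
```

{"fn": "step_arm", "kwargs": {"motion": [[0, [0, 0, -0.001], 0], [0, [0, 0, 0], 0], [0, [0, 0, 0], 0]]}}

```text
t: 14.1
tool_pos: [0.5728, -0.2295, 0.2656]
ee_rot: [-0.0, 0.187, 0.982, 0.0]
wrist_force: [-0.8, 0.5, 0.1]
finger_gap: -0.0002
grip_force: 0.0
```

The moment puts the contact within 1 mm of the tool's centre, so the stop was the button and not the bezel edge. The spring force falls from about 4.7 N to 0 over about 6 mm, which is the full travel. I rise clear and do a last check.

{"fn": "step_arm", "kwargs": {"motion": [[0, [0, 0, -0.02], 0], [0, [0, 0, -0.04], 0], [0, [0, 0, -0.04], 0], [0, [0, 0, 0], 0], [0, [0, 0, 0], 0]]}}

```text
t: 14.6
tool_pos: [0.5729, -0.2296, 0.3664]
ee_rot: [0.001, 0.187, 0.982, -0.0]
wrist_force: [-0.6, -0.4, -0.3]
finger_gap: -0.0004
grip_force: 0.0
```

```bash
python3 tab.py pics/end.png side; python3 -c "
from h import *
print(arm.get_state()['wrist_force'])"
```

```text
side tab_top 0.9 r 0.074 ang -41.9
side pointer 0.6 r 0.19 ang -68.1
top tab_top 0.88 r 0.074 ang -43.7
top pointer 0.72 r 0.108 ang -42.3
[ 0.32494115 -0.40467104  0.39293064]
```

View pics/end.png

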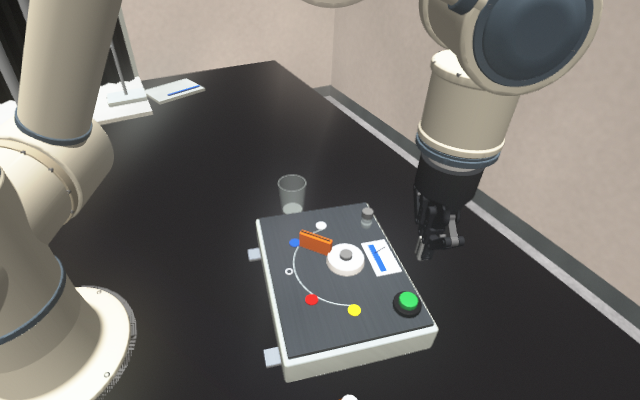

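The tab (315,242) points at the blue mark (294,243). The button (408,300) is back up, the beaker and vial stand where they were, and the arm is clear.

```bash
python3 -c "
from workcell import arm
print(arm.finish_job())"
```

```text
the job is handed in; nothing more can be done
None
```

The tab points at the blue mark and rests in its click stop, the start button went fully down and came back up, no glassware was touched, and the job is handed in (no verdict was shown).

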